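# Heft the sample crates and send the full ones back

## Robot

A 6-joint arm with a two-finger parallel gripper is mounted at the origin on the work surface. World frame = base frame: x ahead of the robot, y to its left, z up, the work surface at z = 0. Lengths are in m, angles in degrees, forces in N, time in s.
With the tool pointing down it reaches from about 0.375 to 0.975 m from the base axis. Payload 3.8 kg.
Tool frame: the origin (TCP) lies midway between the tips of the shut fingers; the grasp point (between the pads) lies 19 mm behind it; z points along the fingers, y is the line along which they close (so a half turn about z gives the same grasp; the last joint's range is limited). The gripper opens to 88 mm and grips with 3 to 60 N. Pads are 18 mm wide; open, the fingers measure 123 mm over their backs; the gripper's body (75 mm by 187 mm) begins 45 mm behind the grasp point.
Start: joints at [-75.109, 15.12, 91.902, -0, 72.978, -2.114], TCP at [0.197, -0.645, 0.239] pointing down, gripper open.
Joint ranges: [-150.88, 150.88], [-54.13, 125.18], [17.81, 147.31], [-75.09, 255.09], [0, 152.58], [-146.25, 146.25]. Speed limits (degrees/s): [147.25, 147.25, 180, 180, 180, 180].

## Interface

Orientations are given as a 3x3 rotation matrix whose columns are the frame's x, y, z axes.
In Python, from plant import env gives the robot as it stands.
- The arm moves only by the tool step_arm, never from a script. Its arguments are lists of equal length, an entry for each row: "gripper": the opening, from 0 (shut) to 1 (fully open); "travel": the shift along the tool's x, y, z in mm, a list of three; "rotation": the turn, a rotation vector about the tool's x, y, z in rad, a list of three. In form: {"gripper": [gripper, ...], "travel": [[tx, ty, tz], ...], "rotation": [[wx, wy, wz], ...]}. A call has 1 to 12 rows; each row shifts and turns the commanded pose from where the row before left it, along the tool's axes as they then stand; what a row does not reach is not made up. A row lasts 1/12 s, in which the tool goes at most 41.7 mm and 7.16 degrees, less where a joint would pass 70% of its speed; a pose out of reach is approached as far as the arm can. A call is refused whole if a number of a shift passes 41.7 or a number of a turn 0.125, either way. A call with a gripper value outside its range is refused whole. The fingers move at their own pace and stop on an object; "force" is the grip in N (left out, the last holds). Time passes only in rows, so rows that do not move let the fingers close. It gives the time, the measured TCP pose, the force, the opening and the grip force at its end, in the units of the state.
- env.read_state(): the state, without advancing time (a new reading comes with each control period).
- env.capture(name): name is "scene" or "top" or "wrist"; returns (picture, depth): 384x512x3 uint8, red, green, blue; 384x512 float32, m along the optical axis (not along the pixel's ray), 0 where there is no reading.
- env.get_calibration(name): a dict with "mtx" (3x3 intrinsics, pixels), "distortion" ([k1, k2, p1, p2, k3] as OpenCV has them; the pictures are not rectified), "extrinsics" (4x4, takes a point from world to camera coordinates). Camera axes: x right, y down, z forward; pixel columns grow to the right and rows downward; lengths in m; the calibration is good to about 2 mm. A picture is of the moment at which its call begins: read the wrist's pose just before it. get_calibration takes no time and is no camera call; for the wrist camera it gives the pose at the moment of the call.
- env.hand_in(): hands the job in; it is judged then, once.
The state is a dict: "t": time; "qpos": joint angles; "joint_velocities": joint speeds; "tau": joint torques, N m; "eef_pos": TCP position; "orientation": TCP orientation; "force": force on the tool from outside, world axes, zero at the start; "wrist_torque": the same for the moment, N m; "grip_width": finger opening in m; "finger_force": force on a finger pad.
Only numpy, scipy, OpenCV 4.12 (cv2) and the standard library are available. Lean on these libraries where they do the work, as an engineer would, in place of code of your own. Each camera call takes 0.05 s, during which the arm holds its last target. There are 200 camera calls.

## Task

Find out which of the three closed sample crates are full: one after another, from the robot's left to its right, take each by its handle and gently raise just that end about a centimetre, with the far end staying on the bench, feel how heavy it is, and set it down softly. Slide every full (heavy) crate along the bench, never lifting it clear, until its far end sits flush and square against the metal ledge, without ramming or pressing hard, and leave every empty (light) crate standing where it was. Do not disturb the jug, the beaker or the bottle.

Things in the scene. Friction and masses are not known exactly. Their poses are not given: they have to be found in the camera images.
- ledge_face (a point): bottom middle of the near face of the stop ledge, a fixed straight aluminium bar 700 mm long (y), 20 mm thick (x), 35 mm high, screwed to the bench beyond the crates. x points away from the crates into the bar, square to its face; y runs along the bar (the robot's left); z up. The face is the plane x = 0
- bench_top (a point): a point of the white tiled bench top, flat; its top is at height 0. Crates slide on it with plain friction
- crate_left_center (a point): centre (35 mm over the bench) of the leftmost (+y) of three identical closed crates, grey plastic with fixed blue lids, loose on the bench: 150 mm long (x), 100 wide (y; lid 154 x 104), 70 high without handle. x points from the handle end to the far end facing the ledge, z up. Each is empty (about 0.25 kg) or full (0.65 to 0.9 kg); nothing shows which; one or two of the three are full
- crate_left_handle (a point): middle of that crate's handle, a black grip sleeve 14 mm thick, 60 mm long, along the crate's y, that turns freely on its axis, on two 10 mm steel posts (35 mm either side of the middle); axis 30 mm above the lid (100 mm over the bench), 55 mm from the crate's centre at its near end; axes as the crate's. Raised straight up it bears 0.58 of the weight: 1.5 N empty, over 3.7 full; a push on it toward the ledge takes 0.77 of the push off that, a pull adds it
- crate_left_foot (a point): middle of that crate's bottom edge at the far end (75 mm from the centre), the edge it tips on; axes as the crate's. It touches the ledge when the crate is home
- crate_middle_center (a point): centre of the middle crate, the same as the left one
- crate_middle_handle (a point): middle of that crate's handle, a black grip sleeve 14 mm thick, 60 mm long, along the crate's y, that turns freely on its axis, on two 10 mm steel posts (35 mm either side of the middle); axis 30 mm above the lid (100 mm over the bench), 55 mm from the crate's centre at its near end; axes as the crate's. Raised straight up it bears 0.58 of the weight: 1.5 N empty, over 3.7 full; a push on it toward the ledge takes 0.77 of the push off that, a pull adds it
- crate_middle_foot (a point): middle of that crate's bottom edge at the far end (75 mm from the centre), the edge it tips on; axes as the crate's. It touches the ledge when the crate is home
- crate_right_center (a point): centre of the right crate, the same as the left one
- crate_right_handle (a point): middle of that crate's handle, a black grip sleeve 14 mm thick, 60 mm long, along the crate's y, that turns freely on its axis, on two 10 mm steel posts (35 mm either side of the middle); axis 30 mm above the lid (100 mm over the bench), 55 mm from the crate's centre at its near end; axes as the crate's. Raised straight up it bears 0.58 of the weight: 1.5 N empty, over 3.7 full; a push on it toward the ledge takes 0.77 of the push off that, a pull adds it
- crate_right_foot (a point): middle of that crate's bottom edge at the far end (75 mm from the centre), the edge it tips on; axes as the crate's. It touches the ledge when the crate is home
- jug: blue plastic jug, 90 mm across, 130 mm high, off to the left; origin under its middle; bystander
- beaker: empty glass beaker, 70 mm across, 90 mm high, off to the right; origin under its middle; bystander
- wash_bottle: white plastic bottle, 60 mm across, 150 mm high, off to the right, nearer the robot than the beaker; origin under its middle; bystander
Mind the look-alikes: they are no part of the job. Leave any orange or pink look-alike of the part that bears crate_middle_center alone.

How it is judged (in metres and radians):
On the way, in this order (a step that is already met when the one before it is completed fails the run):
1. the left crate's handle end is raised (tilt over 0.03 rad, about 4 mm at the handle) with its far end still on the bench (angle between crate_left_center's own z axis and vertical above 0.03 rad and height (world z) of crate_left_foot below 0.008 m), for 0.2 s.
2. the middle crate's handle end is raised (tilt over 0.03 rad, about 4 mm at the handle) with its far end still on the bench (angle between crate_middle_center's own z axis and vertical above 0.03 rad and height (world z) of crate_middle_foot below 0.008 m), for 0.2 s.
3. the right crate's handle end is raised (tilt over 0.03 rad, about 4 mm at the handle) with its far end still on the bench (angle between crate_right_center's own z axis and vertical above 0.03 rad and height (world z) of crate_right_foot below 0.008 m), for 0.2 s.
At the end, for the whole second after the job is handed in: Every full crate stands level with its far end within 4 mm of the ledge's face and square to it within 0.05 rad, within the ledge's length; every empty crate stands level within 15 mm of where it started; all at rest. (Full means that it bears on the bench with over 4.5 N.) (((contact force between crate_left and table above 4.5 N and x of crate_left_foot in the frame of ledge_face above -0.004 m and y of crate_left_foot in the frame of ledge_face between -0.34 and 0.34 m and angle between the x axis of crate_left_center and the x axis of ledge_face, either way round below 0.05 rad) or (contact force between crate_left and table below 4.5 N and distance of crate_left_center from where it was at the start of the episode below 0.015 m)) and angle between each of crate_left_center, crate_middle_center, crate_right_center's own z axis and vertical below 0.025 rad and linear speed of each of crate_left, crate_middle, crate_right below 0.02 m/s and ((contact force between crate_middle and table above 4.5 N and x of crate_middle_foot in the frame of ledge_face above -0.004 m and y of crate_middle_foot in the frame of ledge_face between -0.34 and 0.34 m and angle between the x axis of crate_middle_center and the x axis of ledge_face, either way round below 0.05 rad) or (contact force between crate_middle and table below 4.5 N and distance of crate_middle_center from where it was at the start of the episode below 0.015 m)) and ((contact force between crate_right and table above 4.5 N and x of crate_right_foot in the frame of ledge_face above -0.004 m and y of crate_right_foot in the frame of ledge_face between -0.34 and 0.34 m and angle between the x axis of crate_right_center and the x axis of ledge_face, either way round below 0.05 rad) or (contact force between crate_right and table below 4.5 N and distance of crate_right_center from where it was at the start of the episode below 0.015 m))); the robot touches nothing.
It fails at once if a crate is tipped steeply (over 0.25 rad) (angle between any of crate_left_center, crate_middle_center, crate_right_center's own z axis and vertical above 0.25 rad).
It fails at once if a crate's far end leaves the bench (its bottom edge over 12 mm up) (height (world z) of any of crate_left_foot, crate_middle_foot, crate_right_foot above 0.012 m).
It fails at once if a crate is pressed against the ledge with over 25 N (contact force between any of crate_left, crate_middle, crate_right and ledge above 25 N).
It fails at once if a crate is pressed or dropped on the bench with over 35 N (contact force between any of crate_left, crate_middle, crate_right and table above 35 N).
It fails at once if the jug, the beaker or the bottle is moved over 30 mm (distance of any of jug, beaker, wash_bottle from where it was at the start of the episode above 0.03 m).
It also fails if it takes over 72 s, if anything falls off the work surface, if the arm or the gripper's body presses on something with over 40 N, if the wrist force passes 120 N, or if a joint passes its speed limit or range.

## Working session

There is one attempt and no reset: what is moved stays moved. The work goes in short steps, Python scripts to look and compute and a tool call to move; the robot and the scene stay as the last step left them, time stands still between calls to the robot, and variables do not carry over. Pictures are saved under pics/ and viewed, at most 10 in all, crops included, and the job is handed in when it is done.

Besides the shell and the picture viewer there is one more tool, called after "Emit:" in YAML: its name, and indented under it one key for each argument. step_arm: Moves the arm, as the interface text tells. Its arguments: {"type":"object","properties":{"gripper":{"type":"array"},"travel":{"type":"array"},"rotation":{"type":"array"},"force":{"type":"number"}},"required":["gripper","travel","rotation"]}

```bash
mkdir -p pics; ls
python3 - <<'E'
from plant import env
import cv2,numpy as np
for n in("top","scene"):
    p,d=env.capture(n);cv2.imwrite(f"pics/{n}0.png",p[:,:,::-1]);np.savez(f"{n}0.npz",p=p,d=d)
    c=env.get_calibration(n);print(n,c)
s=env.read_state();print(s)
E
```

```text
pics
top {'mtx': array([[476.02911642,   0.        , 254.76125898],
       [  0.        , 476.02911642, 200.61753061],
       [  0.        ,   0.        ,   1.        ]]), 'distortion': array([-0.17588374,  0.        ,  0.        ,  0.        ,  0.        ]), 'extrinsics': array([[-0.08126902, -0.99667458, -0.0059275 ,  0.03416267],
       [-0.97458921,  0.08071088, -0.20895363,  0.50730383],
       [ 0.20873718, -0.01120458, -0.97790759,  1.67793196],
       [ 0.        ,  0.        ,  0.        ,  1.        ]])}
scene {'mtx': array([[420.50546356,   0.        , 252.6489685 ],
       [  0.        , 420.50546356, 192.50079608],
       [  0.        ,   0.        ,   1.        ]]), 'distortion': array([-0.12079162,  0.        ,  0.        ,  0.        ,  0.        ]), 'extrinsics': array([[ 0.3256737 ,  0.9454717 ,  0.0044623 , -0.18573031],
       [ 0.73255067, -0.24934227, -0.63340189, -0.30823861],
       [-0.59775092,  0.2095512 , -0.77381014,  1.68979741],
       [ 0.        ,  0.        ,  0.        ,  1.        ]])}
{'t': 0.1, 'qpos': array([-7.51101847e+01,  1.51616344e+01,  9.19720995e+01, -1.10892754e-03,
        7.29769868e+01, -2.11359212e+00]), 'joint_velocities': array([-0.04122426, -0.1168955 , -0.15761625, -0.0357976 , -0.12137245,
        0.02321851]), 'tau': array([-3.77812307e-05, -5.03622365e+01, -3.58072150e+01,  7.31276907e-02,
        2.33419955e-02, -5.43512465e-05]), 'eef_pos': array([ 0.19722689, -0.64488639,  0.23756276]), 'orientation': array([[ 9.56285718e-01,  2.92433516e-01, -5.14446546e-04],
       [ 2.92433963e-01, -9.56283905e-01,  1.86279575e-03],
       [ 5.27869569e-05, -1.93180661e-03, -9.99998133e-01]]), 'force': array([-0.48694575,  0.45468599, -0.66436427]), 'wrist_torque': array([-0.03240821, -0.02420072, -0.02328149]), 'finger_force': 0.0, 'grip_width': 0.08774102641270357}
```

View pics/top0.png

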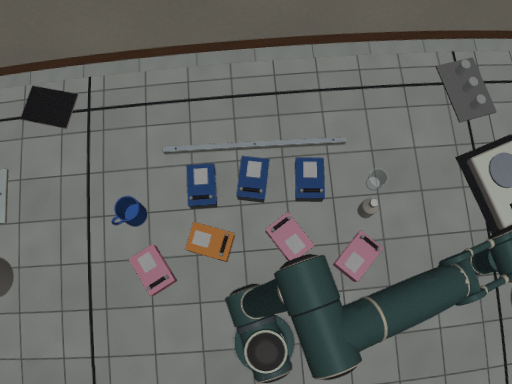

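View pics/scene0.png

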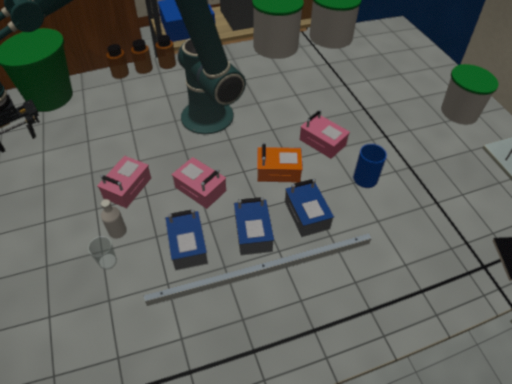

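Top view: the blue crates are at about (202,185), (253,179) and (310,179), with their handles toward the robot. The ledge runs from (165,149) to (345,140). The jug is at (130,211), the beaker at (376,180) and the bottle at (371,206). The orange and pink look-alikes stand nearer the robot.

```bash
cat > h.py <<'E'
import numpy as np,cv2
def ray(c,uv,z):
    uv=np.asarray(uv,float).reshape(-1,1,2)
    n=cv2.undistortPoints(uv,c["mtx"],c["distortion"]).reshape(-1,2)
    R=c["extrinsics"][:3,:3];t=c["extrinsics"][:3,3]
    d=np.c_[n,np.ones(len(n))]@R; o=-R.T@t
    return o+d*((z-o[2])/d[:,2])[:,None]
def fitline(P):
    vx,vy,x,y=cv2.fitLine(P.astype(np.float32),cv2.DIST_HUBER,0,.01,.01).ravel();return vx,vy,x,y
E
python3 - <<'E'
from plant import env
from h import *
for n in("top","scene"):
    c=env.get_calibration(n);z=np.load(n+"0.npz");p=z["p"];d=z["d"]
    hsv=cv2.cvtColor(p,cv2.COLOR_RGB2HSV)
    m=cv2.inRange(hsv,(105,130,40),(128,255,255))
    m=cv2.morphologyEx(m,cv2.MORPH_CLOSE,np.ones((3,3)))
    for k in cv2.findContours(m,cv2.RETR_EXTERNAL,cv2.CHAIN_APPROX_NONE)[0]:
        if cv2.contourArea(k)<300: continue
        P=ray(c,k,.07)[:,:2]
        r=cv2.minAreaRect((P*1000).astype(np.float32))
        print(n,k.mean(0).round(),np.round(r[0]),np.round(r[1]),round(r[2],1))
    # heights from depth
    v,u=np.mgrid[0:384,0:512]
    nn=cv2.undistortPoints(np.stack([u,v],-1).reshape(-1,1,2).astype(float),c["mtx"],c["distortion"]).reshape(-1,2)
    C=np.c_[nn,np.ones(len(nn))]*d.reshape(-1,1)
    W=(C-c["extrinsics"][:3,3])@c["extrinsics"][:3,:3]
    np.save(n+"W.npy",W.reshape(384,512,3))
    s=(d.ravel()>0)&(W[:,2]>.022)&(W[:,2]<.05)&(W[:,0]>.6)&(W[:,0]<.95)&(abs(W[:,1])<.45)
    Wl=W[s]
    vx,vy,x,y=fitline(Wl[:,:2]);print("bar",s.sum(),vx,vy,x,y)
    a=(Wl[:,:2]-[x,y])@[vx,vy];o=(Wl[:,:2]-[x,y])@[-vy,vx];print(np.percentile(a,[1,50,99]),np.percentile(o,[2,10,50,90,98]),np.median(Wl[:,2]))
W=np.load("topW.npy");
for u in(202,253,310): print(np.round(W[150:215:2,u],3)[:,[0,2]].tolist())
E
```

```text
top [[128. 212.]] [506. 448.] [124. 105.] 80.0
top [[201. 184.]] [582. 183.] [101. 152.] 88.6
top [[309. 178.]] [ 575. -214.] [102. 148.] 85.0
top [[253. 177.]] [592.  -6.] [100. 150.] 78.9
bar 1104 0.028377851 0.99959725 0.7290774 -0.02417951
[-0.33962555 -0.00177995  0.34334386] [-0.01467698 -0.01138364 -0.00161349  0.00651914  0.06828499] 0.03474465522652434
scene [[185. 234.]] [ 578. -216.] [ 98. 150.] 84.7
scene [[253. 221.]] [597.  -9.] [100. 151.] 78.4
scene [[308. 202.]] [586. 181.] [101. 152.] 89.4
scene [[369. 165.]] [499. 446.] [ 90. 211.] 45.3
scene [[423.  17.]] [-414. 1281.] [595. 792.] 40.5
scene [[173.  19.]] [-722.   12.] [104. 441.] 87.7
bar 2381 0.018668119 0.9998257 0.73219806 -0.03364131
[-0.33219701 -0.00582787  0.34660166] [-0.01350736 -0.0111231  -0.00063351  0.07733462  0.09081566] 0.03459792415925802
[[0.729, 0.021], [0.726, 0.004], [0.721, -0.005], [0.709, 0.007], [0.702, 0.006], [0.696, -0.003], [0.69, -0.007], [0.659, 0.068], [0.652, 0.065], [0.641, 0.075], [0.635, 0.071], [0.626, 0.076], [0.618, 0.076], [0.611, 0.076], [0.603, 0.076], [0.596, 0.074], [0.
[... 613 characters left out ...]
[0.529, 0.072], [0.524, 0.063], [0.521, 0.044], [0.519, 0.016], [0.514, 0.004], [0.508, -0.0], [0.499, 0.004], [0.493, -0.002], [0.484, 0.003], [0.478, -0.003], [0.471, -0.006]]
[[0.702, -0.001], [0.692, 0.002], [0.685, -0.0], [0.676, 0.004], [0.645, 0.08], [0.641, 0.069], [0.634, 0.068], [0.625, 0.072], [0.618, 0.068], [0.609, 0.073], [0.602, 0.073], [0.596, 0.066], [0.586, 0.074], [0.578, 0.079], [0.573, 0.069], [0.563, 0.077], [0.557, 0.07], [0.549, 0.074], [0.544, 0.064], [0.527, 0.103], [0.52, 0.102], [0.52, 0.073], [0.513, 0.07], [0.505, 0.072], [0.502, 0.053], [0.5, 0.024], [0.497, 0.004], [0.489, 0.004], [0.482, -0.001], [0.475, -0.002], [0.467, -0.001], [0.46, -0.001], [0.45, 0.01]]
```

Emit:
step_arm:
  gripper: [1, 1, 1, 1, 1, 1, 1, 1, 1, 1, 1]
  travel:
    - [0, 0, 0]
    - [0, 0, 0]
    - [0, 0, 0]
    - [0, 0, 0]
    - [0, 0, 0]
    - [0, 0, 0]
    - [0, 0, 0]
    - [0, 0, 0]
    - [0, 0, 0]
    - [0, 0, 0]
    - [0, 0, 0]
  rotation:
    - [0, 0, -0.114]
    - [0, 0, -0.114]
    - [0, 0, -0.114]
    - [0, 0, -0.114]
    - [0, 0, -0.114]
    - [0, 0, -0.114]
    - [0, 0, -0.114]
    - [0, 0, -0.114]
    - [0, 0, -0.114]
    - [0, 0, -0.114]
    - [0, 0, -0.114]

```text
t: 1.02
eef_pos: [0.1973, -0.6451, 0.2379]
orientation: [[0.014, 1.0, -0.0], [1.0, -0.014, 0.001], [0.001, -0.0, -1.0]]
force: [0.3, -0.1, -0.2]
grip_width: 0.088
finger_force: 0.0
```

Emit:
step_arm:
  gripper: [1, 1, 1, 1, 1, 1, 1, 1, 1, 1, 1, 1]
  travel:
    - [35, 13, 2]
    - [35, 13, 2]
    - [35, 13, 2]
    - [35, 13, 2]
    - [35, 13, 2]
    - [35, 13, 2]
    - [35, 13, 2]
    - [35, 13, 2]
    - [35, 13, 2]
    - [35, 13, 2]
    - [35, 13, 2]
    - [35, 13, 2]
  rotation:
    - [0, 0, 0]
    - [0, 0, 0]
    - [0, 0, 0]
    - [0, 0, 0]
    - [0, 0, 0]
    - [0, 0, 0]
    - [0, 0, 0]
    - [0, 0, 0]
    - [0, 0, 0]
    - [0, 0, 0]
    - [0, 0, 0]
    - [0, 0, 0]

```text
t: 2.02
eef_pos: [0.3617, -0.2268, 0.2143]
orientation: [[0.021, 1.0, -0.0], [1.0, -0.021, 0.0], [0.0, -0.0, -1.0]]
force: [0.3, -0.3, 0.3]
grip_width: 0.0882
finger_force: 0.0
```

Emit:
step_arm:
  gripper: [1, 1, 1, 1, 1, 1, 1, 1, 1, 1, 1, 1]
  travel:
    - [34, 12, 2]
    - [34, 12, 2]
    - [34, 12, 2]
    - [34, 12, 2]
    - [34, 12, 2]
    - [34, 12, 2]
    - [34, 12, 2]
    - [34, 12, 2]
    - [34, 12, 2]
    - [34, 12, 2]
    - [34, 12, 2]
    - [0, 0, 0]
  rotation:
    - [0, 0, 0]
    - [0, 0, 0]
    - [0, 0, 0]
    - [0, 0, 0]
    - [0, 0, 0]
    - [0, 0, 0]
    - [0, 0, 0]
    - [0, 0, 0]
    - [0, 0, 0]
    - [0, 0, 0]
    - [0, 0, 0]
    - [0, 0, 0]

```text
t: 3.02
eef_pos: [0.5025, 0.1475, 0.1921]
orientation: [[0.016, 1.0, 0.0], [1.0, -0.016, 0.002], [0.002, 0.0, -1.0]]
force: [0.0, -0.7, 0.6]
grip_width: 0.0881
finger_force: 0.0
```

Now a close look with the wrist camera, plus a clear view from the top camera of all handles and the ledge.

```bash
cat >> h.py <<'E'
def handle(c,p,zl=.107,lo=(.3,.6)):
    """dark sleeve blobs near expected spots -> centre at z=.1, yaw"""
    g=cv2.cvtColor(p,cv2.COLOR_RGB2GRAY); m=(g<45).astype(np.uint8)*255
    out=[]
    for k in cv2.findContours(m,cv2.RETR_EXTERNAL,cv2.CHAIN_APPROX_NONE)[0]:
        if cv2.contourArea(k)<15: continue
        P=ray(c,k,.1)[:,:2]*1000; r=cv2.minAreaRect(P.astype(np.float32))
        out.append((k.mean(0).round().ravel().tolist(),np.round(r[0]).tolist(),np.round(r[1]).tolist(),round(r[2],1)))
    return out
E
python3 - <<'E'
from plant import env
from h import *
c=env.get_calibration("wrist");p,d=env.capture("wrist");cv2.imwrite("pics/w1.png",p[:,:,::-1])
np.savez("w1.npz",p=p,d=d)
print(np.round(-c["extrinsics"][:3,:3].T@c["extrinsics"][:3,3],3),np.round(c["extrinsics"][:3,:3],2).tolist())
for r in handle(c,p): print(r)
E
```

```text
[0.503 0.214 0.337] [[1.0, -0.02, -0.0], [-0.02, -0.97, 0.26], [-0.0, -0.26, -0.97]]
([31.0, 319.0], [268.0, 19.0], [28.0, 10.0], 18.5)
([299.0, 317.0], [542.0, 23.0], [28.0, 14.0], 78.6)
([43.0, 308.0], [283.0, 34.0], [7.0, 9.0], 12.0)
([9.0, 309.0], [248.0, 29.0], [39.0, 26.0], 73.6)
([3.0, 283.0], [247.0, 61.0], [19.0, 6.0], 74.0)
([23.0, 291.0], [266.0, 54.0], [16.0, 33.0], 22.3)
([449.0, 282.0], [668.0, 63.0], [110.0, 195.0], 87.3)
([197.0, 330.0], [498.0, 27.0], [201.0, 584.0], 89.2)
([280.0, 182.0], [522.0, 161.0], [14.0, 4.0], 86.7)
([281.0, 144.0], [523.0, 192.0], [41.0, 5.0], 88.5)
([291.0, 154.0], [531.0, 183.0], [60.0, 5.0], 89.1)
```

View pics/w1.png

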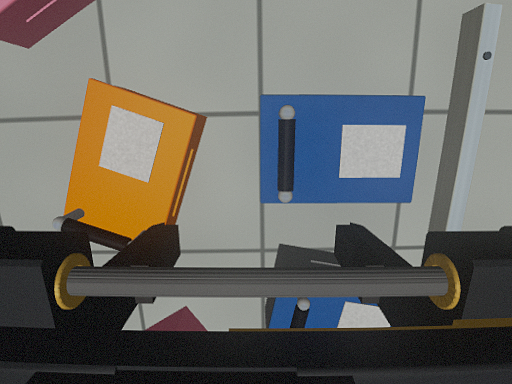

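The wrist picture shows the left crate's sleeve from (287,113) to (285,196), its lid from (260,95) to (424,203), and the ledge's near face along (462,14) to (430,230).

Run:
```python
from plant import env
from h import *
c=env.get_calibration("wrist");p=np.load("w1.npz")["p"]
H=ray(c,[[287.5,113],[285.5,196]],.1);print("handle",H.mean(0),np.degrees(np.arctan2(-(H[0]-H[1])[0],(H[0]-H[1])[1])))
hsv=cv2.cvtColor(p,cv2.COLOR_RGB2HSV);m=cv2.inRange(hsv,(105,130,40),(128,255,255))
for k in cv2.findContours(m,cv2.RETR_EXTERNAL,cv2.CHAIN_APPROX_NONE)[0]:
    if cv2.contourArea(k)>3000:
        r=cv2.minAreaRect((ray(c,k,.07)[:,:2]*1000).astype(np.float32));print(r)
g=cv2.cvtColor(p,cv2.COLOR_RGB2GRAY).astype(int)
B=[];T=[]
for v in range(25,226,10):
    u0=int(463-(v-14)*32/216); dg=np.diff(cv2.blur(g.astype(np.float32),(3,3))[v])
    u=u0-6+np.argmin(dg[u0-6:u0+8]);B.append((u+.5,v))
    u=u0+5+np.argmax(dg[u0+5:u0+30]);T.append((u+.5,v))
for E,z in((B,0),(T,.035)):
    vx,vy,x,y=fitline(ray(c,E,z)[:,:2]); print(z,"yaw",np.degrees(np.arctan2(-vx/vy,1)),"x at y=.18,0,-.2",[round(x+(q-y)*vx/vy,4) for q in(.18,0,-.2)])
print(env.read_state()["eef_pos"])
```

```text
handle [0.52618414 0.18044872 0.1       ] -0.7697780037412418
((579.5735473632812, 180.7071075439453), (101.162841796875, 150.8850860595703), 89.26925659179688)
0 yaw -1.253576 x at y=.18,0,-.2 [np.float32(0.7247), np.float32(0.7207), np.float32(0.7163)]
0.035 yaw -1.1984702 x at y=.18,0,-.2 [np.float32(0.7232), np.float32(0.7194), np.float32(0.7152)]
[0.50141425 0.14512514 0.19199439]
```

Emit:
step_arm:
  gripper: [0.6, 0.6, 0.6, 0.6, 0.6, 0.6, 0.6, 0.6, 0.6, 0.6]
  travel:
    - [18, 12, 0]
    - [18, 12, 0]
    - [0, 0, 20]
    - [0, 0, 20]
    - [0, 0, 20]
    - [0, 0, 20]
    - [0, 0, 15]
    - [0, 0, 9]
    - [0, 0, 5]
    - [0, 0, 0]
  rotation:
    - [0, 0, 0]
    - [0, 0, 0]
    - [0, 0, 0]
    - [0, 0, 0]
    - [0, 0, 0]
    - [0, 0, 0]
    - [0, 0, 0]
    - [0, 0, 0]
    - [0, 0, 0]
    - [0, 0, 0]

```text
t: 3.9
eef_pos: [0.525, 0.1771, 0.0827]
orientation: [[0.021, 1.0, -0.002], [1.0, -0.021, -0.001], [-0.001, -0.002, -1.0]]
force: [0.5, 0.0, 0.9]
grip_width: 0.0526
finger_force: 0.0
```

Run:
```python
from plant import env
from h import *
import time
F=[]
for i in range(4):
    p,d=env.capture("wrist");s=env.read_state();F.append(s["force"])
cv2.imwrite("pics/w2.png",p[:,:,::-1])
print(s["eef_pos"],np.round(F,2),np.mean(F,0))
```

```text
[0.5269392  0.17821344 0.08502729] [[ 0.26 -0.2   0.38]
 [-1.05 -0.45 -0.12]
 [ 0.87  0.45  0.32]
 [-0.35  0.17 -0.37]] [-0.06732571 -0.00987184  0.05123906]
```

View pics/w2.png

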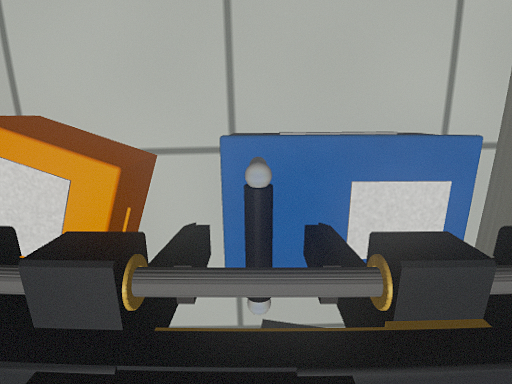

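The sleeve (259,185 to 259,305) stands midway between the fingers (210 and 305), so I close.

Emit:
step_arm:
  gripper: [0.1, 0.1, 0.1, 0.1, 0.1, 0.1, 0.1, 0.1, 0.1, 0.1]
  travel:
    - [0, 0, 0]
    - [0, 0, 0]
    - [0, 0, 0]
    - [0, 0, 0]
    - [0, 0, 0]
    - [0, 0, 0]
    - [0, 0, 0]
    - [0, 0, 0]
    - [0, 0, 0]
    - [0, 0, 0]
  rotation:
    - [0, 0, 0]
    - [0, 0, 0]
    - [0, 0, 0]
    - [0, 0, 0]
    - [0, 0, 0]
    - [0, 0, 0]
    - [0, 0, 0]
    - [0, 0, 0]
    - [0, 0, 0]
    - [0, 0, 0]
  force: 20

```text
t: 4.93
eef_pos: [0.5261, 0.1781, 0.0837]
orientation: [[0.02, 1.0, 0.0], [1.0, -0.02, 0.0], [0.0, 0.0, -1.0]]
force: [0.2, 0.1, -0.4]
grip_width: 0.0132
finger_force: 20.0
```

```bash
cat > f.py <<'E'
from plant import env
import numpy as np
F=[];T=[]
for i in range(6):
    env.capture("wrist");s=env.read_state();F.append(s["force"]);T.append(s["eef_pos"])
print("F",np.mean(F,0).round(2),"sd",np.std(F,0).round(2),"pos",np.mean(T,0).round(4),s["grip_width"],s["finger_force"],s["t"])
E
python3 f.py
```

```text
F [ 1.17  0.1  -1.16] sd [0.36 0.61 0.32] pos [0.526  0.1781 0.0837] 0.012778736078267551 20.002396143972874 5.2333
```

Emit:
step_arm:
  gripper: [0.1, 0.1, 0.1, 0.1, 0.1, 0.1, 0.1, 0.1]
  travel:
    - [0, 1.1, -1.5]
    - [0, 1.1, -1.5]
    - [0, 1.1, -1.5]
    - [0, 1.1, -1.5]
    - [0, 1.1, -1.5]
    - [0, 1.1, -1.5]
    - [0, 0.8, -1]
    - [0, 0, 0]
  rotation:
    - [0, 0, 0]
    - [0, 0, 0]
    - [0, 0, 0]
    - [0, 0, 0]
    - [0, 0, 0]
    - [0, 0, 0]
    - [0, 0, 0]
    - [0, 0, 0]

```text
t: 5.9
eef_pos: [0.5337, 0.178, 0.0941]
orientation: [[0.02, 1.0, 0.0], [1.0, -0.02, 0.0], [0.0, 0.0, -1.0]]
force: [1.4, 0.2, -2.4]
grip_width: 0.0133
finger_force: 20.0
```

```bash
python3 f.py
```

```text
F [ 0.13  0.18 -1.81] sd [0.29 0.38 0.72] pos [0.5333 0.1779 0.0937] 0.012887243976824853 19.993497021496296 6.2
```

Load ≈1.8 N, which suggests empty. I'll check with lid depth that the end really rose.

```bash
cat > tilt.py <<'E'
from plant import env
import numpy as np,cv2
c=env.get_calibration("wrist");p,d=env.capture("wrist")
hsv=cv2.cvtColor(p,cv2.COLOR_RGB2HSV);m=cv2.inRange(hsv,(105,150,40),(128,255,255))
m=cv2.erode(m,np.ones((5,5)));n,l,st,_=cv2.connectedComponentsWithStats(m)
i=1+np.argmax(st[1:,4]);v,u=np.nonzero((l==i)&(d>0))
N=cv2.undistortPoints(np.stack([u,v],-1).reshape(-1,1,2).astype(float),c["mtx"],c["distortion"]).reshape(-1,2)
W=(np.c_[N,np.ones(len(N))]*d[v,u][:,None]-c["extrinsics"][:3,3])@c["extrinsics"][:3,:3]
A=np.c_[W[:,:2]-W[:,:2].mean(0),np.ones(len(W))]
k=np.linalg.lstsq(A,W[:,2],rcond=None)[0]; print("slope x,y",k[:2].round(3),"z",k[2].round(4),"ctr",W.mean(0).round(3),len(W))
E
python3 tilt.py
```

```text
slope x,y [-0.08   0.002] z 0.0749 ctr [0.573 0.211 0.075] 11181
```

Tilt is 0.08 rad, so the left crate is empty. I set it down and release.

Emit:
step_arm:
  gripper: [0.1, 0.1, 0.1, 0.1, 0.1, 0.1, 0.1, 0.1, 0.1, 0.1, 0.1]
  travel:
    - [0, -1.1, 1.5]
    - [0, -1.1, 1.5]
    - [0, -1.1, 1.5]
    - [0, -1.1, 1.5]
    - [0, -1.1, 1.5]
    - [0, -0.8, 1]
    - [0, -0.5, 0.7]
    - [0, -0.4, 0.5]
    - [0, -0.2, 0.3]
    - [0, 0, 0]
    - [0, 0, 0]
  rotation:
    - [0, 0, 0]
    - [0, 0, 0]
    - [0, 0, 0]
    - [0, 0, 0]
    - [0, 0, 0]
    - [0, 0, 0]
    - [0, 0, 0]
    - [0, 0, 0]
    - [0, 0, 0]
    - [0, 0, 0]
    - [0, 0, 0]

```text
t: 7.17
eef_pos: [0.5261, 0.1781, 0.0838]
orientation: [[0.02, 1.0, 0.0], [1.0, -0.02, 0.0], [0.0, 0.0, -1.0]]
force: [-1.2, 0.2, -0.2]
grip_width: 0.0132
finger_force: 20.0
```

Emit:
step_arm:
  gripper: [0.6, 0.6, 0.6, 0.6, 0.6, 0.6, 0.6, 0.6, 0.6, 0.6, 0.6, 0.6]
  travel:
    - [0, 0, 0]
    - [0, 0, 0]
    - [0, 0, 0]
    - [0, 0, 0]
    - [0, 0, 0]
    - [0, 0, 0]
    - [0, 0, -10]
    - [0, 0, -20]
    - [0, 0, -25]
    - [0, 0, -25]
    - [0, 0, -20]
    - [0, 0, 0]
  rotation:
    - [0, 0, 0]
    - [0, 0, 0]
    - [0, 0, 0]
    - [0, 0, 0]
    - [0, 0, 0]
    - [0, 0, 0]
    - [0, 0, 0]
    - [0, 0, 0]
    - [0, 0, 0]
    - [0, 0, 0]
    - [0, 0, 0]
    - [0, 0, 0]

```text
t: 8.17
eef_pos: [0.5293, 0.1791, 0.1899]
orientation: [[0.02, 1.0, 0.009], [1.0, -0.02, 0.003], [0.003, 0.009, -1.0]]
force: [1.2, 0.0, 0.9]
grip_width: 0.0529
finger_force: 0.0
```

Emit:
step_arm:
  gripper: [0.6, 0.6, 0.6, 0.6, 0.6, 0.6, 0.6, 0.6, 0.6, 0.6]
  travel:
    - [-36, -2, 0]
    - [-36, -2, 0]
    - [-36, -2, 0]
    - [-36, -2, 0]
    - [-36, -2, 0]
    - [-34, -2, 0]
    - [0, 0, 0]
    - [0, 0, 0]
    - [0, 0, 0]
    - [0, 0, 0]
  rotation:
    - [0, 0, 0]
    - [0, 0, 0]
    - [0, 0, 0]
    - [0, 0, 0]
    - [0, 0, 0]
    - [0, 0, 0]
    - [0, 0, 0.088]
    - [0, 0, 0.088]
    - [0, 0, 0]
    - [0, 0, 0]

```text
t: 9.0
eef_pos: [0.5092, -0.0357, 0.1832]
orientation: [[0.193, 0.981, -0.001], [0.981, -0.193, 0.0], [0.0, -0.001, -1.0]]
force: [-0.1, 0.4, 0.2]
grip_width: 0.0532
finger_force: 0.0
```

```bash
cat > look.py <<'E'
from plant import env
from h import *
import sys
s=env.read_state();c=env.get_calibration("wrist");p,d=env.capture("wrist");n=sys.argv[1]
cv2.imwrite(f"pics/{n}.png",p[:,:,::-1]);np.savez(n+".npz",p=p,d=d)
hsv=cv2.cvtColor(p,cv2.COLOR_RGB2HSV);m=cv2.inRange(hsv,(105,130,40),(128,255,255))
for k in cv2.findContours(m,cv2.RETR_EXTERNAL,cv2.CHAIN_APPROX_NONE)[0]:
    if cv2.contourArea(k)<3000: continue
    P=ray(c,k,.07)[:,:2]*1000;r=cv2.minAreaRect(P.astype(np.float32));x,y,w,h=cv2.boundingRect(k)
    print("lid",k.mean(0).round(),np.round(r[0]),np.round(r[1]),round(r[2],2),(x,y,w,h))
    g=cv2.cvtColor(p,cv2.COLOR_RGB2GRAY); hull=cv2.convexHull(k);mm=np.zeros(g.shape,np.uint8);cv2.fillPoly(mm,[hull],255)
    q=((g<45)&(hsv[...,1]<160)&(mm>0)).astype(np.uint8)
    ks=cv2.findContours(q,cv2.RETR_EXTERNAL,cv2.CHAIN_APPROX_NONE)[0]
    if ks:
        kk=max(ks,key=cv2.contourArea);H=ray(c,kk,.1)[:,:2]*1000;r=cv2.minAreaRect(H.astype(np.float32));print(" dark",np.round(r[0],1),np.round(r[1]),round(r[2],2))
E_=s["eef_pos"];o=s["orientation"];print("tcp",E_.round(4),"yaw",np.degrees(np.arctan2(o[1,1],o[0,1])).round(2),"t",s["t"])
E
python3 look.py w3
```

```text
lid [[324. 141.]] [592.  -7.] [101. 151.] 78.91 (258, 85, 172, 113)
 dark [544.1   7.1] [36.  4.] 77.95
tcp [ 0.5092 -0.0357  0.1832] yaw -11.12 t 9.0
```

View pics/w3.png

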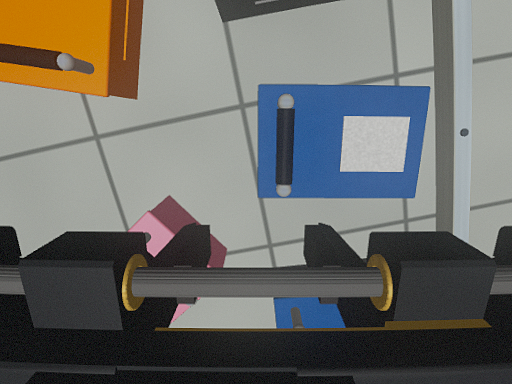

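The middle crate's handle runs from (286,101) to (284,190), with its lid square in view. The pink look-alike at (175,240) lies clear of it.

Run:
```python
from plant import env
from h import *
c=env.get_calibration("wrist");s=env.read_state()
H=ray(c,[[286,101],[284,190]],.1);h=H.mean(0);print(h)
d=(h-s["eef_pos"])*1000;d[2]=84-s["eef_pos"][2]*1000
print(s["eef_pos"],"tool shift",d@s["orientation"])
```

```text
[0.53929451 0.00330743 0.1       ]
[ 0.50934808 -0.03546346  0.18331806] tool shift [43.80748826 22.00622469 99.30094302]
```

Emit:
step_arm:
  gripper: [0.6, 0.6, 0.6, 0.6, 0.6, 0.6, 0.6, 0.6, 0.6, 0.6, 0.6]
  travel:
    - [22, 11, 0]
    - [22, 11, 0]
    - [0, 0, 0]
    - [0, 0, 20]
    - [0, 0, 20]
    - [0, 0, 20]
    - [0, 0, 20]
    - [0, 0, 10]
    - [0, 0, 6]
    - [0, 0, 3]
    - [0, 0, 0]
  rotation:
    - [0, 0, 0]
    - [0, 0, 0]
    - [0, 0, 0]
    - [0, 0, 0]
    - [0, 0, 0]
    - [0, 0, 0]
    - [0, 0, 0]
    - [0, 0, 0]
    - [0, 0, 0]
    - [0, 0, 0]
    - [0, 0, 0]

```text
t: 9.97
eef_pos: [0.5398, 0.0033, 0.0847]
orientation: [[0.194, 0.981, -0.0], [0.981, -0.194, -0.0], [-0.0, -0.0, -1.0]]
force: [-0.2, -1.1, 0.3]
grip_width: 0.053
finger_force: 0.0
```

```bash
python3 f.py
```

```text
F [-0.23  0.32  0.24] sd [0.35 0.11 0.56] pos [0.5407 0.0032 0.0858] 0.05329324209902527 0.0 10.2667
```

Emit:
step_arm:
  gripper: [0.1, 0.1, 0.1, 0.1, 0.1, 0.1, 0.1, 0.1, 0.1, 0.1]
  travel:
    - [0, 0, 0]
    - [0, 0, 0]
    - [0, 0, 0]
    - [0, 0, 0]
    - [0, 0, 0]
    - [0, 0, 0]
    - [0, 0, 0]
    - [0, 0, 0]
    - [0, 0, 0]
    - [0, 0, 0]
  rotation:
    - [0, 0, 0]
    - [0, 0, 0]
    - [0, 0, 0]
    - [0, 0, 0]
    - [0, 0, 0]
    - [0, 0, 0]
    - [0, 0, 0]
    - [0, 0, 0]
    - [0, 0, 0]
    - [0, 0, 0]
  force: 20

```text
t: 11.1
eef_pos: [0.5397, 0.0033, 0.0846]
orientation: [[0.195, 0.981, -0.0], [0.981, -0.195, 0.0], [-0.0, -0.0, -1.0]]
force: [-0.4, 0.2, -0.1]
grip_width: 0.0131
finger_force: 20.0
```

```bash
python3 f.py
```

```text
F [-0.05 -0.32  0.1 ] sd [0.28 0.54 0.38] pos [0.5397 0.0033 0.0846] 0.013526659880688534 19.958380730822682 11.4
```

Emit:
step_arm:
  gripper: [0.1, 0.1, 0.1, 0.1, 0.1, 0.1, 0.1, 0.1]
  travel:
    - [0, 1.1, -1.5]
    - [0, 1.1, -1.5]
    - [0, 1.1, -1.5]
    - [0, 1.1, -1.5]
    - [0, 1.1, -1.5]
    - [0, 1.1, -1.5]
    - [0, 0.8, -1]
    - [0, 0, 0]
  rotation:
    - [0, 0, 0]
    - [0, 0, 0]
    - [0, 0, 0]
    - [0, 0, 0]
    - [0, 0, 0]
    - [0, 0, 0]
    - [0, 0, 0]
    - [0, 0, 0]

```text
t: 12.07
eef_pos: [0.5475, 0.0017, 0.095]
orientation: [[0.195, 0.981, 0.001], [0.981, -0.195, -0.0], [0.0, 0.001, -1.0]]
force: [1.7, -1.0, -5.7]
grip_width: 0.0132
finger_force: 19.9
```

```bash
python3 f.py; python3 tilt.py
```

```text
F [ 1.09 -0.7  -6.05] sd [0.33 0.25 0.68] pos [0.547  0.0018 0.0947] 0.013255141144407593 19.88282661885023 12.3667
slope x,y [-0.079  0.016] z 0.0746 ctr [0.596 0.024 0.075] 11423
```

Load ≈5–6 N: the middle crate is full. I set it down, then slide it now while I hold it.

Emit:
step_arm:
  gripper: [0.1, 0.1, 0.1, 0.1, 0.1, 0.1, 0.1, 0.1, 0.1, 0.1, 0.1]
  travel:
    - [0, -1.1, 1.5]
    - [0, -1.1, 1.5]
    - [0, -1.1, 1.5]
    - [0, -1.1, 1.5]
    - [0, -1.1, 1.5]
    - [0, -0.8, 1]
    - [0, -0.5, 0.7]
    - [0, -0.4, 0.5]
    - [0, -0.2, 0.3]
    - [0, 0, 0]
    - [0, 0, 0]
  rotation:
    - [0, 0, 0]
    - [0, 0, 0]
    - [0, 0, 0]
    - [0, 0, 0]
    - [0, 0, 0]
    - [0, 0, 0]
    - [0, 0, 0]
    - [0, 0, 0]
    - [0, 0, 0]
    - [0, 0, 0]
    - [0, 0, 0]
  force: 40

```text
t: 13.33
eef_pos: [0.539, 0.0034, 0.0847]
orientation: [[0.195, 0.981, -0.002], [0.981, -0.195, 0.0], [-0.0, -0.002, -1.0]]
force: [-5.8, 0.2, 0.1]
grip_width: 0.013
finger_force: 40.0
```

Emit:
step_arm:
  gripper: [0.1, 0.1, 0.1, 0.1, 0.1, 0.1, 0.1, 0.1, 0.1, 0.1, 0.1, 0.1]
  travel:
    - [0.2, 1, 0]
    - [0.3, 1.5, 0]
    - [0.3, 2, 0]
    - [0.3, 2, 0]
    - [0.3, 2, 0]
    - [0.3, 2, 0]
    - [0.2, 2, 0]
    - [0.2, 2, 0]
    - [0.2, 2, 0]
    - [0.2, 2, 0]
    - [0.2, 2, 0]
    - [0.2, 2, 0]
  rotation:
    - [0, 0, -0.004]
    - [0, 0, -0.006]
    - [0, 0, -0.009]
    - [0, 0, -0.009]
    - [0, 0, -0.009]
    - [0, 0, -0.009]
    - [0, 0, -0.009]
    - [0, 0, -0.009]
    - [0, 0, -0.009]
    - [0, 0, -0.009]
    - [0, 0, -0.009]
    - [0, 0, -0.009]

```text
t: 14.33
eef_pos: [0.5627, 0.0027, 0.0847]
orientation: [[0.095, 0.995, -0.0], [0.995, -0.095, -0.0], [-0.0, -0.0, -1.0]]
force: [-3.5, -1.1, -2.3]
grip_width: 0.0125
finger_force: 40.0
```

Emit:
step_arm:
  gripper: [0.1, 0.1, 0.1, 0.1, 0.1, 0.1, 0.1, 0.1, 0.1, 0.1]
  travel:
    - [0.1, 2, 0]
    - [0.1, 2, 0]
    - [0.1, 2, 0]
    - [0.1, 2, 0]
    - [0.1, 2, 0]
    - [0.1, 2, 0]
    - [0.1, 2, 0]
    - [0, 2, 0]
    - [0, 1.5, 0]
    - [0, 0, 0]
  rotation:
    - [0, 0, -0.009]
    - [0, 0, -0.009]
    - [0, 0, -0.009]
    - [0, 0, -0.009]
    - [0, 0, -0.009]
    - [0, 0, -0.009]
    - [0, 0, -0.009]
    - [0, 0, -0.008]
    - [0, 0, -0.002]
    - [0, 0, 0]

```text
t: 15.17
eef_pos: [0.5804, 0.0025, 0.0847]
orientation: [[0.023, 1.0, 0.0], [1.0, -0.023, 0.0], [0.0, 0.0, -1.0]]
force: [-2.9, -2.1, -1.9]
grip_width: 0.0126
finger_force: 40.0
```

```bash
python3 f.py;python3 look.py w4
python3 - <<'E'
from plant import env
from h import *
c=env.get_calibration("top");p,d=env.capture("top")
hsv=cv2.cvtColor(p,cv2.COLOR_RGB2HSV);m=cv2.inRange(hsv,(105,130,40),(128,255,255));
cv2.imwrite("pics/t4.png",p[:,:,::-1])
E
```

```text
F [-1.11 -0.86 -3.44] sd [0.65 0.6  0.6 ] pos [0.5804 0.0025 0.0847] 0.012813752713883264 39.941766411066055 15.4667
lid [[349. 191.]] [634.  16.] [ 74. 150.] 87.73 (221, 145, 260, 121)
 dark [585.5  23.5] [20. 39.] 77.15
tcp [0.5804 0.0025 0.0847] yaw -1.32 t 15.4667
```

View pics/w4.png

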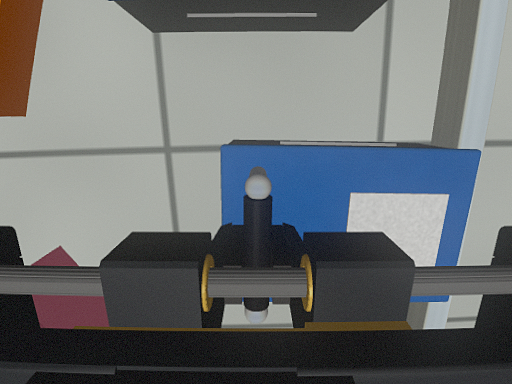

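The crate is nearly square: the lid's near edge stands upright at column 221, and the far end is about 10 mm short of the ledge. I approach slowly.

Emit:
step_arm:
  gripper: [0.1, 0.1, 0.1, 0.1, 0.1, 0.1, 0.1]
  travel:
    - [0, 1, 0]
    - [0, 1, 0]
    - [0, 1, 0]
    - [0, 1, 0]
    - [0, 1, 0]
    - [0, 1, 0]
    - [0, 0, 0]
  rotation:
    - [0, 0, 0]
    - [0, 0, 0]
    - [0, 0, 0]
    - [0, 0, 0]
    - [0, 0, 0]
    - [0, 0, 0]
    - [0, 0, 0]

```text
t: 16.15
eef_pos: [0.5853, 0.0023, 0.0847]
orientation: [[0.023, 1.0, -0.002], [1.0, -0.023, 0.0], [0.0, -0.002, -1.0]]
force: [-4.3, -0.3, -0.3]
grip_width: 0.0127
finger_force: 40.0
```

Emit:
step_arm:
  gripper: [0.1, 0.1, 0.1, 0.1]
  travel:
    - [0, 0.5, 0]
    - [0, 0.5, 0]
    - [0, 0.5, 0]
    - [0, 0, 0]
  rotation:
    - [0, 0, 0]
    - [0, 0, 0]
    - [0, 0, 0]
    - [0, 0, 0]

```text
t: 16.48
eef_pos: [0.5868, 0.0023, 0.0847]
orientation: [[0.023, 1.0, -0.002], [1.0, -0.023, 0.0], [0.0, -0.002, -1.0]]
force: [-5.2, -0.2, -0.3]
grip_width: 0.0127
finger_force: 40.0
```

```bash
python3 f.py
```

```text
F [-5.49 -0.02 -0.16] sd [0.33 0.52 0.49] pos [0.5869 0.0023 0.0847] 0.012526336774014083 39.96092051267624 16.7833
```

Emit:
step_arm:
  gripper: [0.1, 0.1, 0.1, 0.1]
  travel:
    - [0, 0.5, 0]
    - [0, 0.5, 0]
    - [0, 0.5, 0]
    - [0, 0, 0]
  rotation:
    - [0, 0, 0]
    - [0, 0, 0]
    - [0, 0, 0]
    - [0, 0, 0]

```text
t: 17.12
eef_pos: [0.5885, 0.0023, 0.0847]
orientation: [[0.023, 1.0, -0.001], [1.0, -0.023, 0.0], [0.0, -0.001, -1.0]]
force: [-5.9, -0.1, -1.1]
grip_width: 0.0128
finger_force: 40.0
```

Emit:
step_arm:
  gripper: [0.1, 0.1, 0.1]
  travel:
    - [0, 0.5, 0]
    - [0, 0.5, 0]
    - [0, 0, 0]
  rotation:
    - [0, 0, 0]
    - [0, 0, 0]
    - [0, 0, 0]

```text
t: 17.37
eef_pos: [0.5896, 0.0022, 0.0847]
orientation: [[0.023, 1.0, -0.001], [1.0, -0.023, 0.0], [0.0, -0.001, -1.0]]
force: [-6.0, 0.0, -0.1]
grip_width: 0.0127
finger_force: 40.0
```

Emit:
step_arm:
  gripper: [0.1, 0.1, 0.1]
  travel:
    - [0, 0.5, 0]
    - [0, 0.5, 0]
    - [0, 0, 0]
  rotation:
    - [0, 0, 0]
    - [0, 0, 0]
    - [0, 0, 0]

```text
t: 17.62
eef_pos: [0.5907, 0.0022, 0.0847]
orientation: [[0.023, 1.0, -0.001], [1.0, -0.023, 0.0], [0.0, -0.001, -1.0]]
force: [-4.9, 0.1, -0.4]
grip_width: 0.0125
finger_force: 40.0
```

Emit:
step_arm:
  gripper: [0.1, 0.1, 0.1]
  travel:
    - [0, 0.5, 0]
    - [0, 0.5, 0]
    - [0, 0, 0]
  rotation:
    - [0, 0, 0]
    - [0, 0, 0]
    - [0, 0, 0]

```text
t: 17.87
eef_pos: [0.5918, 0.0022, 0.0847]
orientation: [[0.023, 1.0, -0.0], [1.0, -0.023, 0.0], [0.0, -0.001, -1.0]]
force: [-5.3, -0.9, -0.7]
grip_width: 0.0126
finger_force: 40.0
```

```bash
python3 f.py
```

```text
F [-4.88  0.12 -0.7 ] sd [0.31 0.38 0.6 ] pos [0.5918 0.0022 0.0847] 0.012680097851638757 39.952683448791504 18.1667
```

Emit:
step_arm:
  gripper: [0.1, 0.1, 0.1]
  travel:
    - [0, 0.5, 0]
    - [0, 0.5, 0]
    - [0, 0, 0]
  rotation:
    - [0, 0, 0]
    - [0, 0, 0]
    - [0, 0, 0]

```text
t: 18.42
eef_pos: [0.5928, 0.0021, 0.0847]
orientation: [[0.023, 1.0, -0.0], [1.0, -0.023, 0.0], [0.0, -0.0, -1.0]]
force: [-5.5, -0.8, -0.3]
grip_width: 0.013
finger_force: 40.0
```

Emit:
step_arm:
  gripper: [0.1, 0.1, 0.1]
  travel:
    - [0, 0.5, 0]
    - [0, 0.5, 0]
    - [0, 0, 0]
  rotation:
    - [0, 0, 0]
    - [0, 0, 0]
    - [0, 0, 0]

```text
t: 18.67
eef_pos: [0.5928, 0.0022, 0.0847]
orientation: [[0.023, 1.0, -0.003], [1.0, -0.023, 0.0], [0.0, -0.003, -1.0]]
force: [-8.3, -0.3, 2.0]
grip_width: 0.0129
finger_force: 40.0
```

Emit:
step_arm:
  gripper: [0.1, 0.1, 0.1]
  travel:
    - [0, 0.5, 0]
    - [0, 0.5, 0]
    - [0, 0, 0]
  rotation:
    - [0, 0, 0]
    - [0, 0, 0]
    - [0, 0, 0]

```text
t: 18.92
eef_pos: [0.5928, 0.0021, 0.0846]
orientation: [[0.023, 1.0, -0.005], [1.0, -0.023, 0.0], [0.0, -0.005, -1.0]]
force: [-10.7, -0.1, 4.0]
grip_width: 0.0126
finger_force: 40.0
```

```bash
python3 look.py w5; python3 f.py
python3 - <<'E'
import cv2
p=cv2.imread("pics/w5.png")[120:300,380:512];cv2.imwrite("pics/w5c.png",cv2.resize(p,None,fx=3,fy=3))
E
```

```text
lid [[349. 190.]] [647.  15.] [ 75. 150.] 88.38 (220, 145, 262, 121)
 dark [632.2   8.4] [10. 34.] 86.43
tcp [0.5928 0.0021 0.0846] yaw -1.31 t 18.9167
F [-10.51  -0.06   4.53] sd [0.29 0.42 0.4 ] pos [0.5929 0.0021 0.0846] 0.012860995501122732 40.02312406897545 19.2667
```

View pics/w5c.png

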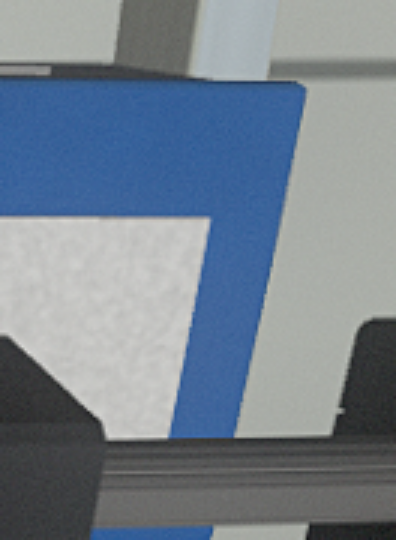

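The lid overlaps the bar's top and the force rose from 5 to 10.5 N with the tool stopped, so the crate is home at TCP x ≈ 0.593. I relax the push, release and rise.

Emit:
step_arm:
  gripper: [0.1, 0.1, 0.1, 0.6, 0.6, 0.6, 0.6, 0.6, 0.6, 0.6]
  travel:
    - [0, -1, 0]
    - [0, -1, 0]
    - [0, -0.5, 0]
    - [0, 0, 0]
    - [0, 0, 0]
    - [0, 0, 0]
    - [0, 0, 0]
    - [0, 0, 0]
    - [0, 0, 0]
    - [0, 0, 0]
  rotation:
    - [0, 0, 0]
    - [0, 0, 0]
    - [0, 0, 0]
    - [0, 0, 0]
    - [0, 0, 0]
    - [0, 0, 0]
    - [0, 0, 0]
    - [0, 0, 0]
    - [0, 0, 0]
    - [0, 0, 0]

```text
t: 20.1
eef_pos: [0.5928, 0.0021, 0.0849]
orientation: [[0.023, 1.0, 0.001], [1.0, -0.023, -0.0], [0.0, 0.001, -1.0]]
force: [-0.2, -0.5, -0.7]
grip_width: 0.0528
finger_force: 0.0
```

Emit:
step_arm:
  gripper: [0.6, 0.6, 0.6, 0.6, 0.6, 0.6]
  travel:
    - [0, 0, -8]
    - [0, 0, -18]
    - [0, 0, -25]
    - [0, 0, -25]
    - [0, 0, -24]
    - [0, 0, 0]
  rotation:
    - [0, 0, 0]
    - [0, 0, 0]
    - [0, 0, 0]
    - [0, 0, 0]
    - [0, 0, 0]
    - [0, 0, 0]

```text
t: 20.6
eef_pos: [0.5963, 0.002, 0.1915]
orientation: [[0.023, 1.0, 0.011], [1.0, -0.023, -0.0], [-0.0, 0.011, -1.0]]
force: [0.8, -0.6, 0.9]
grip_width: 0.0527
finger_force: 0.0
```

Emit:
step_arm:
  gripper: [0.6, 0.6, 0.6, 0.6, 0.6, 0.6, 0.6, 0.6, 0.6, 0.6, 0.6]
  travel:
    - [-32, -12, 0]
    - [-32, -12, 0]
    - [-32, -12, 0]
    - [-32, -12, 0]
    - [-32, -12, 0]
    - [-32, -12, 0]
    - [-32, -12, 0]
    - [-30, -12, 0]
    - [0, 0, 0]
    - [0, 0, 0]
    - [0, 0, 0]
  rotation:
    - [0, 0, 0]
    - [0, 0, 0]
    - [0, 0, 0]
    - [0, 0, 0]
    - [0, 0, 0]
    - [0, 0, 0]
    - [0, 0, 0]
    - [0, 0, 0]
    - [0, 0, 0.066]
    - [0, 0, 0]
    - [0, 0, 0]

```text
t: 21.52
eef_pos: [0.4903, -0.2497, 0.1842]
orientation: [[0.088, 0.996, -0.0], [0.996, -0.088, 0.001], [0.001, -0.001, -1.0]]
force: [-0.6, 0.1, -0.1]
grip_width: 0.0527
finger_force: 0.0
```

```bash
python3 look.py w6
```

```text
lid [[329. 143.]] [ 574. -215.] [101. 151.] 84.94 (263, 88, 170, 112)
 dark [ 523.6 -211. ] [60.  5.] 85.51
tcp [ 0.4903 -0.2497  0.1842] yaw -5.08 t 21.5167
```

View pics/w6.png

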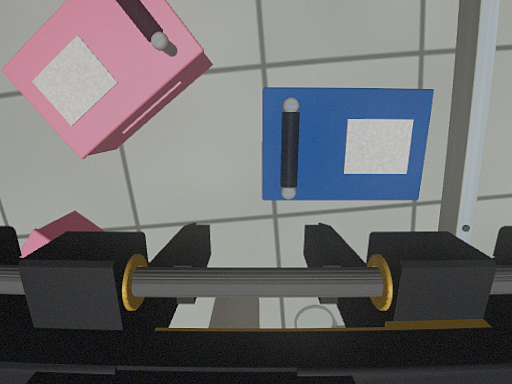

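The right crate's handle runs from (291,104) to (289,192). The pink look-alike at upper left is clear of the fingers.

Run:
```python
from plant import env
from h import *
c=env.get_calibration("wrist");s=env.read_state()
H=ray(c,[[291,104],[289,192]],.1);h=H.mean(0);print(h)
d=(h-s["eef_pos"])*1000;d[2]=84-s["eef_pos"][2]*1000
print(s["eef_pos"],"tool shift",d@s["orientation"])
```

```text
[ 0.52028958 -0.20978957  0.1       ]
[ 0.49056665 -0.2491829   0.1842771 ] tool shift [ 41.78147186  26.21735099 100.28829999]
```

Emit:
step_arm:
  gripper: [0.6, 0.6, 0.6, 0.6, 0.6, 0.6, 0.6, 0.6, 0.6, 0.6, 0.6]
  travel:
    - [21, 13, 0]
    - [21, 13, 0]
    - [0, 0, 0]
    - [0, 0, 20]
    - [0, 0, 20]
    - [0, 0, 20]
    - [0, 0, 20]
    - [0, 0, 11]
    - [0, 0, 6]
    - [0, 0, 3]
    - [0, 0, 0]
  rotation:
    - [0, 0, 0]
    - [0, 0, 0]
    - [0, 0, 0]
    - [0, 0, 0]
    - [0, 0, 0]
    - [0, 0, 0]
    - [0, 0, 0]
    - [0, 0, 0]
    - [0, 0, 0]
    - [0, 0, 0]
    - [0, 0, 0]

```text
t: 22.48
eef_pos: [0.5204, -0.2099, 0.0846]
orientation: [[0.088, 0.996, -0.0], [0.996, -0.088, 0.0], [0.0, -0.0, -1.0]]
force: [0.1, 0.6, 1.2]
grip_width: 0.0527
finger_force: 0.0
```

Emit:
step_arm:
  gripper: [0.1, 0.1, 0.1, 0.1, 0.1, 0.1, 0.1, 0.1, 0.1, 0.1]
  travel:
    - [0, 0, 0]
    - [0, 0, 0]
    - [0, 0, 0]
    - [0, 0, 0]
    - [0, 0, 0]
    - [0, 0, 0]
    - [0, 0, 0]
    - [0, 0, 0]
    - [0, 0, 0]
    - [0, 0, 0]
  rotation:
    - [0, 0, 0]
    - [0, 0, 0]
    - [0, 0, 0]
    - [0, 0, 0]
    - [0, 0, 0]
    - [0, 0, 0]
    - [0, 0, 0]
    - [0, 0, 0]
    - [0, 0, 0]
    - [0, 0, 0]
  force: 20

```text
t: 23.32
eef_pos: [0.5204, -0.2102, 0.085]
orientation: [[0.089, 0.996, 0.0], [0.996, -0.089, -0.0], [-0.0, 0.0, -1.0]]
force: [-2.2, -0.3, 3.0]
grip_width: 0.013
finger_force: 20.0
```

Emit:
step_arm:
  gripper: [0.1, 0.1, 0.1, 0.1, 0.1, 0.1, 0.1, 0.1]
  travel:
    - [0, 1.1, -1.5]
    - [0, 1.1, -1.5]
    - [0, 1.1, -1.5]
    - [0, 1.1, -1.5]
    - [0, 1.1, -1.5]
    - [0, 1.1, -1.5]
    - [0, 0.8, -1]
    - [0, 0, 0]
  rotation:
    - [0, 0, 0]
    - [0, 0, 0]
    - [0, 0, 0]
    - [0, 0, 0]
    - [0, 0, 0]
    - [0, 0, 0]
    - [0, 0, 0]
    - [0, 0, 0]

```text
t: 23.98
eef_pos: [0.5281, -0.2108, 0.095]
orientation: [[0.089, 0.996, 0.0], [0.996, -0.089, -0.0], [-0.0, 0.0, -1.0]]
force: [-0.4, 0.2, -2.6]
grip_width: 0.0131
finger_force: 20.0
```

```bash
python3 f.py; python3 tilt.py
```

```text
F [ 0.14 -0.04 -1.31] sd [0.41 0.58 0.74] pos [ 0.5277 -0.2107  0.0947] 0.013010262206000291 19.98451864463277 24.2833
slope x,y [-0.077  0.008] z 0.0746 ctr [ 0.57  -0.184  0.075] 10131
```

Load ≈1.3 N: the right crate is empty. I set it down in reverse and release.

Emit:
step_arm:
  gripper: [0.1, 0.1, 0.1, 0.1, 0.1, 0.1, 0.1, 0.1, 0.1, 0.1, 0.1]
  travel:
    - [0, -1.1, 1.5]
    - [0, -1.1, 1.5]
    - [0, -1.1, 1.5]
    - [0, -1.1, 1.5]
    - [0, -1.1, 1.5]
    - [0, -0.8, 1]
    - [0, -0.5, 0.7]
    - [0, -0.4, 0.5]
    - [0, -0.2, 0.3]
    - [0, 0, 0]
    - [0, 0, 0]
  rotation:
    - [0, 0, 0]
    - [0, 0, 0]
    - [0, 0, 0]
    - [0, 0, 0]
    - [0, 0, 0]
    - [0, 0, 0]
    - [0, 0, 0]
    - [0, 0, 0]
    - [0, 0, 0]
    - [0, 0, 0]
    - [0, 0, 0]

```text
t: 25.25
eef_pos: [0.5205, -0.2101, 0.085]
orientation: [[0.089, 0.996, 0.0], [0.996, -0.089, -0.0], [-0.0, 0.0, -1.0]]
force: [-1.7, 0.5, 1.4]
grip_width: 0.0135
finger_force: 20.0
```

Emit:
step_arm:
  gripper: [0.6, 0.6, 0.6, 0.6, 0.6, 0.6, 0.6, 0.6, 0.6, 0.6, 0.6, 0.6]
  travel:
    - [0, 0, 0]
    - [0, 0, 0]
    - [0, 0, 0]
    - [0, 0, 0]
    - [0, 0, 0]
    - [0, 0, 0]
    - [0, 0, -10]
    - [0, 0, -20]
    - [0, 0, -25]
    - [0, 0, -25]
    - [0, 0, -30]
    - [0, 0, -30]
  rotation:
    - [0, 0, 0]
    - [0, 0, 0]
    - [0, 0, 0]
    - [0, 0, 0]
    - [0, 0, 0]
    - [0, 0, 0]
    - [0, 0, 0]
    - [0, 0, 0]
    - [0, 0, 0]
    - [0, 0, 0]
    - [0, 0, 0]
    - [0, 0, 0]

```text
t: 26.25
eef_pos: [0.5199, -0.2099, 0.2264]
orientation: [[0.089, 0.996, -0.0], [0.996, -0.089, 0.0], [0.0, -0.0, -1.0]]
force: [0.8, -0.5, -0.2]
grip_width: 0.0526
finger_force: 0.0
```

Emit:
step_arm:
  gripper: [0.6, 0.6, 0.6, 0.6, 0.6, 0.6, 0.6, 0.6, 0.6, 0.6]
  travel:
    - [0, -20, -20]
    - [0, -20, -20]
    - [0, -20, -10]
    - [0, -20, 0]
    - [0, -20, 0]
    - [-20, -10, 0]
    - [-20, 0, 0]
    - [-20, 0, 0]
    - [0, 0, 0]
    - [0, 0, 0]
  rotation:
    - [0, 0, 0]
    - [0, 0, 0]
    - [0, 0, 0]
    - [0, 0, 0]
    - [0, 0, 0]
    - [0, 0, 0]
    - [0, 0, 0]
    - [0, 0, 0]
    - [0, 0, 0]
    - [0, 0, 0]

```text
t: 27.08
eef_pos: [0.4052, -0.2605, 0.2754]
orientation: [[0.091, 0.996, 0.001], [0.996, -0.091, 0.0], [0.0, 0.001, -1.0]]
force: [-0.5, 0.0, 0.3]
grip_width: 0.0528
finger_force: 0.0
```

Run:
```python
from plant import env
from h import *
for n in("top","scene"):
    c=env.get_calibration(n);p,d=env.capture(n);cv2.imwrite(f"pics/{n}9.png",p[:,:,::-1])
    m=cv2.inRange(cv2.cvtColor(p,cv2.COLOR_RGB2HSV),(105,130,40),(128,255,255));m=cv2.morphologyEx(m,cv2.MORPH_CLOSE,np.ones((3,3)))
    for k in cv2.findContours(m,cv2.RETR_EXTERNAL,cv2.CHAIN_APPROX_NONE)[0]:
        if cv2.contourArea(k)<300: continue
        r=cv2.minAreaRect((ray(c,k,.07)[:,:2]*1000).astype(np.float32));print(n,k.mean(0).round(),np.round(r[0]),np.round(r[1]),round(r[2],1))
```

```text
top [[128. 212.]] [506. 448.] [124. 105.] 80.0
top [[201. 185.]] [581. 182.] [101. 152.] 89.0
top [[309. 178.]] [ 575. -214.] [100. 149.] 84.2
top [[249. 164.]] [647.   1.] [ 99. 151.] 88.5
scene [[261. 234.]] [651.  -1.] [102. 151.] 88.3
scene [[185. 234.]] [ 578. -216.] [ 99. 150.] 84.7
scene [[308. 202.]] [585. 180.] [101. 151.] 88.8
scene [[369. 165.]] [499. 446.] [ 90. 211.] 45.3
scene [[424.  17.]] [-414. 1281.] [595. 792.] 40.5
scene [[193.  20.]] [-704.   92.] [266. 409.] 88.5
```

View pics/scene9.png

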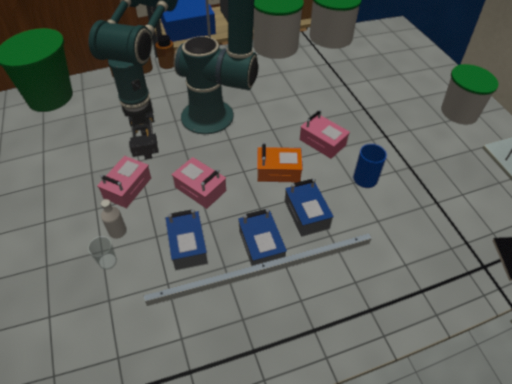

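The middle crate at (261,237) sits against the ledge, square within about 0.4°. The left and right crates are within 2 mm of where they started, and the bystanders haven't moved.

```bash
python3 -c "
from plant import env
print(env.hand_in())"
```

```text
the job is handed in; nothing more can be done
None
```

The job is handed in, with no verdict returned: the middle crate felt full and now sits flush and square against the ledge, while the left and right crates felt empty and stand within about 2 mm of where they started.

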